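# Change over an interlocked watering station with its square key

## Robot

A 6-joint arm with a two-finger parallel gripper is mounted at the origin on the work surface. World frame = base frame: x ahead of the robot, y to its left, z up, the work surface at z = 0. Lengths are in mm, angles in rad, forces in N, time in s.
With the tool pointing down it reaches from about 300 to 775 mm from the base axis. Payload 14.6 kg.
Tool frame: the origin (TCP) lies at the very end of the fingers, on their centre line; the grasp point (between the pads) lies 19 mm behind it (grip_point_offset is the distance from the TCP to the grasp point, in mm); z points along the fingers, y is the line along which they close (so a half turn about z gives the same grasp; the last joint's range is limited). The gripper opens to 94 mm and grips with 3 to 60 N. Pads are 16 mm wide; open, the fingers measure 119 mm over their backs; the gripper's body (75 mm by 177 mm) begins 78 mm behind the grasp point.
Start: joints at [1.098, 0.3, 1.521, -0, 1.321, -0.067], TCP at [217.111, 505.324, 205.446] pointing down, gripper open.
Joint ranges: [-3.03, 3.03], [-0.79, 2.21], [0.23, 2.52], [-1.04, 4.18], [0, 3.07], [-2.55, 2.55]. Speed limits (rad/s): [2.22, 2.22, 2.57, 3.14, 3.14, 3.14].

## Interface

Orientations are given as [roll, pitch, yaw] about the fixed x, y, z axes, in that order (R = Rz(yaw) Ry(pitch) Rx(roll)).
In Python, from cell import read_state, camera, camera_info, sign_off, grip_point_offset gives the robot as it stands.
- The arm moves only by the shell command python3 -m handwheel 'ROWS' [FORCE]. ROWS is text: rows parted by semicolons, each of 5 numbers parted by spaces: the shift along the world's x, y, z in units of 40 mm (1.0 is 40 mm), then the turn about the world's z in units of 5 degrees (1.0 is 5 degrees), then the closure, from 0 (fully open) to 1 (shut). In form: dx dy dz yaw gripper; .... A call has 1 to 12 rows; each row shifts and turns the commanded pose from where the row before left it; what a row does not reach is not made up. A row lasts 1/12 s, in which the tool goes at most 41.7 mm and 7.16 degrees, less where a joint would pass 70% of its speed; a pose out of reach is approached as far as the arm can. A call is refused whole if a number of a shift passes 1 or a number of a turn 1, either way. A call with a gripper value outside its range is refused whole. The fingers move at their own pace and stop on an object; FORCE is the grip in N (left out, the last holds). Time passes only in rows, so rows that do not move let the fingers close. It gives the time, the measured TCP pose, the force, the opening and the grip force at its end, in the units of the state.
- read_state(): the state, without advancing time (a new reading comes with each control period).
- camera(name): name is "side" or "top"; returns (picture, depth): 400x640x3 uint8, red, green, blue; 400x640 float32, mm along the optical axis (not along the pixel's ray), 0 where there is no reading.
- camera_info(name): a dict with "intrinsics" (3x3 intrinsics, pixels), "k1" (the pictures are not rectified: a ray, as slopes to the right and down, at radius r is drawn at 1 + k1 r^2 times it, then the intrinsics apply), "world_from_camera" (4x4, takes a point from camera to world coordinates). Camera axes: x right, y down, z forward; pixel columns grow to the right and rows downward; lengths in mm; the calibration is good to about 2 mm. A picture is of the moment at which its call begins. camera_info takes no time and is no camera call.
- sign_off(): hands the job in; it is judged then, once.
The state is a dict: "clock": time; "joints": joint angles; "qd": joint speeds; "effort": joint torques, N m; "eef_pos": TCP position; "eef_rot": TCP orientation; "wrist_force": force on the tool from outside, world axes, zero at the start; "moment": the same for the moment, N m; "finger_gap": finger opening in mm; "finger_force": force on a finger pad.
Only numpy, scipy, OpenCV 4.12 (cv2) and the standard library are available. Lean on these libraries where they do the work, as an engineer would, in place of code of your own. Each camera call takes 0.05 s, during which the arm holds its last target. There are 200 camera calls.

## Task

Take the T-handled square key out of its wooden stand, push it fully home in the brass square socket on the sloping watering station, and turn it clockwise as far as it goes, which draws back the red lock bolt. Then turn the black selector handle to its stop so that its white-striped pointer end goes to the side on which the yellow watering can stands. Leave the key pushed home in the socket, let go of everything, and do not shove or knock over the watering cans or the potted succulent.

Things in the scene. Friction and masses are not known exactly. Their poses are not given: they have to be found in the camera images.
- station: Fixed grey console 340 mm wide, its back to the robot; its flat face (170 mm up the slope) slopes at 30 degrees and looks up and to its own -x. Origin: centre of the underside; x front to back, y along the width, z up. Face 42 mm high at its front edge, 85 at centre, 128 at back. On the face: isolator and socket at y = -85 mm, selector at y = +85 mm. Spouts stick out 45 mm at both ends.
- bolt_tip (a point): Tip of the red lock bolt (14 mm wide, top 11 mm above the face), which runs along the station's y under a steel guide (46 mm long, 34 wide, 16 mm above the face) between isolator and selector. Between the selector's two steel lugs it locks the selector both ways; turning the isolator draws it back, clear from about 1.25 rad.
- socket (a point): Centre of the mouth of the square socket in the top of the brass isolator (44 mm square boss, 18 mm proud of the sloping face, on a 76 mm round flange). Socket 18.4 mm square, 38 mm deep. The frame turns with the isolator: z is the turning axis, outward, at right angles to the face (30 degrees from vertical); x and y are parallel to the square's sides.
- isolator (a joint): Angle of the isolator, rad: starts between -0.15 and 0.15, grows CLOCKWISE as seen looking at the face, end stop at 1.60; set above 1.35. Friction about 0.15 N m, stays where left. It is turned with the key, which has about 0.16 rad of play each way in the socket.
- selector_grip (a point): Middle of the selector's black wing handle, on its turning axis, 45 mm above the face. Bar 90 mm long, 14 mm thick, 38 mm high (24 to 62 mm above the face). The frame turns with it: x along the bar to the white-striped pointer end (up the slope at first), y across the bar (the way to grip), z the turning axis, outward, at right angles to the face.
- selector (a joint): Angle of the selector, rad: about 0 at the start (pointer up the slope), positive = anticlockwise as seen looking at the face = pointer towards the station's own +y; end stops at -1.05 and +1.05. About 0.12 N m, stays where it is left. Held by the bolt (a few degrees of play) until the isolator is set.
- key: Loose steel key, about 0.16 kg, 90 mm tall, upright in the stand at first. Origin: centre of the foot; z up the shaft. Square shaft 16 mm, z 0 to 36 mm (first 7 mm tapered, 11.6 mm at the foot), sides along its x and y; collar 30 mm square z 36 to 42; neck 18 mm round; blue crossbar z 72 to 90. Home when the collar rests on the isolator's boss (foot 36 mm below the mouth).
- key_bar (a point): Centre of the key's blue crossbar: 90 mm long (along the key's x), 14 mm thick (along its y, grip it here), 18 mm high; it is the top of the key. 81 mm above the foot.
- key_foot (a point): Centre of the square foot of the key's shaft.
- stand: Wooden key stand, fixed, 60 x 60 x 50 mm high, with a square hole of 20 mm, 42 mm deep, in which the key's shaft stands, its collar on the top. Origin: centre of the underside.
- yellow_can: Yellow watering can, loose: body 144 mm across, 139 mm high, black hoop handle to 222 mm, spout sticking out 175 mm along its x. Origin: centre of the underside. It stands at one end of the station (its +y or -y end); the selector has to go to this side.
- green_can: Dark green watering can, loose, at the other end of the station: body 124 mm across, 130 mm high, hoop handle to 226 mm, spout to 170 mm along its x. Origin: centre of the underside.
- succulent: Small succulent in a terracotta pot, loose, 90 mm across, 130 mm high in all. Origin: centre of the underside.

How it is judged:
By the outcome, as a careful person would: the job done as asked, in the order asked, and still so for the second after the job is handed in, with the robot touching nothing.
It also fails if it takes over 54 s, if anything falls off the work surface, if the arm or the gripper's body presses on something with over 40 N, if the wrist force passes 120 N, or if a joint passes its speed limit or range.

## Working session

There is one attempt and no reset: what is moved stays moved. The work goes in short steps, Python scripts to look and compute and a shell command to move; the robot and the scene stay as the last step left them, time stands still between calls to the robot, and variables do not carry over. Pictures are saved under pics/ and viewed, at most 10 in all, crops included, and the job is handed in when it is done.

```bash
mkdir -p pics; ls
cat > h.py <<'E'
import numpy as np, cv2
from cell import *
def info(n):
    i=camera_info(n); return np.array(i["intrinsics"]),i["k1"],np.array(i["world_from_camera"])
def ray(n,uv):
    K,k1,T=info(n); d=cv2.undistortPoints(np.array(uv,float).reshape(-1,1,2),K,np.array([k1,0,0,0.]))[:,0]
    d=np.c_[d,np.ones(len(d))]@T[:3,:3].T; return T[:3,3],d
def onz(n,uv,z):
    o,d=ray(n,uv); return o+d*((z-o[2])/d[:,2])[:,None]
def cloud(n,dep):
    v,u=np.mgrid[:dep.shape[0],:dep.shape[1]]; o,d=ray(n,np.stack([u,v],-1).reshape(-1,2))
    P=(o+d*dep.reshape(-1,1)).reshape(*dep.shape,3); P[dep==0]=np.nan; return P
def snap(tag,names=("top","side")):
    r={}
    for n in names:
        im,de=camera(n); cv2.imwrite(f"pics/{tag}_{n}.png",im[:,:,::-1]); np.save(f"/tmp/{tag}_{n}.npy",de); r[n]=(im,de)
    return r
E
python3 - <<'E'
from h import *
s=read_state(); print({k:np.round(v,3) for k,v in s.items()}); snap("a")
for n in("top","side"):
    K,k,T=info(n);print(n,K.round(1).tolist(),k,T.round(3).tolist())
E
```

```text
pics
{'clock': np.float64(0.0), 'joints': array([ 1.098,  0.3  ,  1.522, -0.   ,  1.321, -0.067]), 'qd': array([-0.002,  0.001,  0.002, -0.   ,  0.002, -0.   ]), 'effort': array([ 0.0000e+00, -5.3181e+01, -3.5272e+01,  7.1000e-02,  2.5000e-02,
       -0.0000e+00]), 'eef_pos': array([217.001, 505.086, 204.879]), 'eef_rot': array([-3.14 , -0.   ,  2.736]), 'wrist_force': array([-0.444,  0.454,  0.414]), 'moment': array([-0.002, -0.028,  0.002]), 'finger_force': np.float64(0.0), 'finger_gap': np.float64(93.638)}
top [[383.9, 0.0, 321.1], [0.0, 383.9, 203.9], [0.0, 0.0, 1.0]] -0.06685837856028345 [[0.008, -0.988, 0.156, 381.5], [-1.0, -0.005, 0.022, 1.258], [-0.021, -0.157, -0.987, 1098.273], [0.0, 0.0, 0.0, 1.0]]
side [[424.1, 0.0, 325.8], [0.0, 424.1, 199.0], [0.0, 0.0, 1.0]] -0.08770513220438773 [[0.702, -0.534, 0.472, 64.75], [-0.712, -0.524, 0.467, -479.743], [-0.002, -0.664, -0.748, 866.423], [0.0, 0.0, 0.0, 1.0]]
```

View pics/a_top.png

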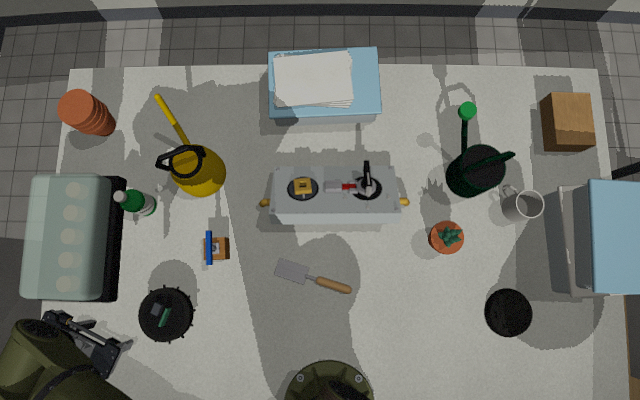

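View pics/a_side.png

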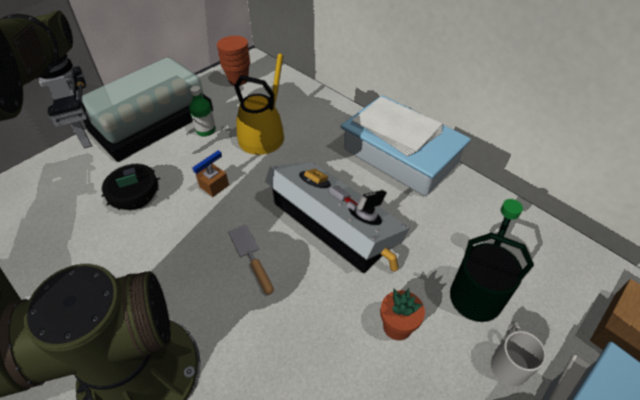

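Run:
```python
from h import *
def go(n):
    im=cv2.imread(f"pics/a_{n}.png"); de=np.load(f"/tmp/a_{n}.npy"); return im,de,cv2.cvtColor(im,cv2.COLOR_BGR2HSV),cloud(n,de)
for n,roi in(("top",(200,225,225,275)),("side",(185,145,235,185))):
    im,de,h,P=go(n); x0,y0,x1,y1=roi
    m=np.zeros(h.shape[:2],np.uint8); m[y0:y1,x0:x1]=cv2.inRange(h,(100,120,50),(130,255,255))[y0:y1,x0:x1]
    q=P[m>0]; q=q[~np.isnan(q[:,0])]; r=cv2.minAreaRect(cv2.findNonZero(m)); print(n,"blue px",r,len(q),"z pct",np.percentile(q[:,2],[5,50,95]).round(1))
    t=q[q[:,2]>np.percentile(q[:,2],95)-5]; print(" top pts mean",t.mean(0).round(1),"n",len(t)); rr=cv2.minAreaRect(t[:,:2].astype(np.float32)); print(" rect",rr)
    c=cv2.boxPoints(r); print(" corners on z=104",onz(n,c,104).round(1).tolist())
# station
im,de,h,P=go("top")
box=np.zeros(de.shape,bool); box[160:228,262:408]=1
ok=box&(h[:,:,1]<60)&(P[:,:,2]>40)&(P[:,:,2]<135)
Q=P[ok]; 
best=None
rng=np.random.default_rng(0)
for _ in range(500):
    a=Q[rng.choice(len(Q),3,False)]; nn=np.cross(a[1]-a[0],a[2]-a[0]); l=np.linalg.norm(nn)
    if l<50: continue
    nn/=l; nn*=np.sign(nn[2])
    if nn[2]>.95: continue
    c=(abs((Q-a[0])@nn)<1.5)
    if best is None or c.sum()>best.sum(): best=c
I=Q[best]; cen=I.mean(0); nn=np.linalg.svd(I-cen)[2][2]; nn*=np.sign(nn[2]); print("plane n",nn.round(4),"tilt",np.degrees(np.arccos(nn[2])),"az",np.degrees(np.arctan2(nn[1],nn[0])),"cen",cen.round(1),len(I))
# heights above plane
H=(P-cen)@nn
print("inlier rect xy",cv2.minAreaRect(I[:,:2].astype(np.float32)))
br=box&(h[:,:,0]>15)&(h[:,:,0]<30)&(h[:,:,1]>110)&(h[:,:,2]>90)
ys,xs=np.nonzero(br&(np.arange(640)[None]<325)&(np.arange(640)[None]>280)); print("brass px",xs.min(),xs.max(),ys.min(),ys.max(),"H",np.nanpercentile(H[ys,xs],[10,50,90]).round(1), P[ys,xs][abs(H[ys,xs]-18)<4].mean(0).round(1))
hi=box&(H>45)&(H<75); q=P[hi]; print("selector pts",len(q),cv2.minAreaRect(q[:,:2].astype(np.float32)),np.median(H[hi]))
for w,(x0,y0,x1,y1) in {"key":(190,225,240,275),"st":(255,150,415,230)}.items():
    cv2.imwrite(f"pics/crop_{w}.png",cv2.resize(im[y0:y1,x0:x1],None,fx=5,fy=5,interpolation=cv2.INTER_CUBIC))
```

```text
top blue px ((208.5, 247.5), (33.0, 5.0), 90.0) 198 z pct [ 94.7 103.5 106.7]
 top pts mean [423.8 317.5 104.3] n 141
 rect ((422.73187255859375, 317.2033386230469), (86.05558013916016, 11.581046104431152), 2.4040749073028564)
 corners on z=104 [[465.6, 324.8, 104.0], [465.7, 311.5, 104.0], [380.0, 307.3, 104.0], [379.8, 320.5, 104.0]]
side blue px ((206.9230499267578, 161.38461303710938), (6.656403064727783, 32.172611236572266), 56.3099365234375) 208 z pct [ 92.7 102.9 106.4]
 top pts mean [422.4 317.2 104.5] n 123
 rect ((422.17431640625, 317.650634765625), (88.2336196899414, 15.078193664550781), 4.7165398597717285)
 corners on z=104 [[379.0, 321.7, 104.0], [469.1, 328.0, 104.0], [463.0, 302.6, 104.0], [374.3, 297.3, 104.0]]
plane n [0.5019 0.0047 0.8649] tilt 30.127958432021067 az 0.5337220338789582 cen [577.4  -5.4  90.3] 3132
inlier rect xy ((585.1549682617188, -10.552261352539062), (151.63735961914062, 338.1751403808594), 0.9853944778442383)
brass px 294 311 178 194 H [ 6.3 17.2 19.3] [592.   73.7 102.1]
selector pts 186 ((608.4148559570312, -96.55894470214844), (87.5964126586914, 14.355247497558594), 0.520717442035675) 61.46439810671575
```

View pics/crop_st.png

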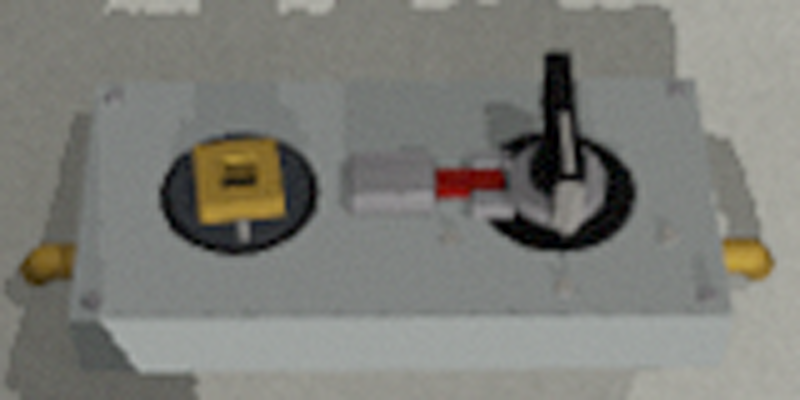

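The top view shows the key's blue bar at about (208,247). The socket boss is at (303,185), and the selector at (366,180) has its striped end pointing towards the robot. The red bolt is at (349,187), and the yellow can is on the left, at the station's -y end. So the selector has to go to -1.05 (pointer towards world +y).

```bash
python3 -m handwheel '.64 -.59 0 .65 0;.64 -.59 0 .65 0;.64 -.59 0 .65 0;.64 -.59 0 .65 0;.64 -.59 0 .65 0;.64 -.59 0 .65 0;.64 -.59 0 .65 0;.64 -.59 0 .65 0;0 0 0 0 0;0 0 0 0 0' 12
python3 - <<'E'
from h import *
im=cv2.imread("pics/a_top.png")
# boss top outline corners hand-read from crop, onto boss-top plane
n=np.array([.5,.0065,.866]); p0=np.array([595.5,74,100.6])
def pl(uv,p0=p0):
    o,d=ray("top",uv); return o+d*(((p0-o)@n)/(d@n))[:,None]
c=np.array([[195,145],[278,140],[285,213],[203,220],[240,176]],float)
px=(c+.5)/5-.5+[255,150]; X=pl(px); print(X.round(1))
s=np.array([[107,82],[693,82],[732,315],[72,318]],float); px=(s+.5)/5-.5+[255,150]; print(pl(px,p0-18*n).round(1))
E
```

```text
clock: 0.93
eef_pos: [422.6, 315.5, 205.1]
eef_rot: [-3.141, -0.001, -3.097]
wrist_force: [0.6, 0.1, -0.9]
finger_gap: 93.8
finger_force: 0.0
[[609.5  97.8  92.4]
 [612.7  53.3  90.8]
 [567.9  47.8 116.8]
 [563.6  90.3 118.9]
 [590.2  72.5 103.7]]
[[ 657.   153.3   43.7]
 [ 657.5 -177.9   45.9]
 [ 513.8 -181.   128.9]
 [ 510.6  155.7  128.2]]
```

```bash
python3 -m handwheel '0 .045 -.8 0 0;0 0 -.8 0 0;0 0 -.8 0 0;0 0 -.8 0 0;0 0 0 0 0;0 0 0 0 1;0 0 0 0 1;0 0 0 0 1;0 0 0 0 1;0 0 0 0 1;0 0 0 0 1' 12
```

```text
clock: 1.85
eef_pos: [422.2, 318.5, 78.2]
eef_rot: [3.141, 0.001, -3.094]
wrist_force: [0.9, -0.1, 0.8]
finger_gap: 57.9
finger_force: 0.0
```

```bash
python3 -m handwheel '0 0 0 0 1;0 0 0 0 1;0 0 0 0 1;0 0 0 0 1;0 0 0 0 1;0 0 0 0 1;0 0 0 0 1;0 0 0 0 1;0 0 0 0 1;0 0 0 0 1' 12
```

```text
clock: 2.68
eef_pos: [421.9, 318.4, 77.4]
eef_rot: [3.142, -0.0, -3.094]
wrist_force: [0.2, 0.5, -0.6]
finger_gap: 17.8
finger_force: 12.0
```

```bash
python3 -m handwheel '0 0 0 0 .6;0 0 0 0 .6;0 0 .28 0 .7;0 0 0 0 .7;0 0 0 0 1;0 0 0 0 1;0 0 0 0 1;0 0 0 0 1;0 0 0 0 1;0 0 0 0 1;0 0 0 0 1;0 0 0 0 1' 12
```

```text
clock: 3.68
eef_pos: [421.9, 318.3, 88.6]
eef_rot: [-3.142, -0.0, -3.094]
wrist_force: [-0.7, -0.2, 1.5]
finger_gap: 14.1
finger_force: 12.0
```

```bash
python3 -m handwheel '0 0 .4 0 1;0 0 .4 0 1;0 0 .33 0 1;-.6 0 0 0 1;-.6 0 0 0 1;0 0 -.4 0 1;0 0 -.4 0 1;0 0 0 0 1;.27 0 0 0 1;0 0 0 0 1' 12
```

```text
clock: 4.52
eef_pos: [386.3, 318.4, 102.5]
eef_rot: [3.141, 0.001, -3.094]
wrist_force: [-1.1, -0.6, -2.7]
finger_gap: 13.6
finger_force: 12.0
```

```bash
python3 -m handwheel '.1 0 0 0 1;.1 0 0 0 1;.1 0 0 0 1;.1 0 0 0 1;.1 0 0 0 1;.1 0 0 0 1;.1 0 0 0 1;.1 0 0 0 1;0 0 0 0 1' 12
python3 - <<'E'
from h import *
r=snap("b"); im=r["side"][0]; cv2.imwrite("pics/b_crop.png",cv2.resize(im[90:210,140:270,::-1],None,fx=4,fy=4))
E
```

```text
clock: 5.27
eef_pos: [417.4, 318.2, 101.8]
eef_rot: [-3.141, 0.0, -3.094]
wrist_force: [-0.9, 0.1, 0.3]
finger_gap: 13.8
finger_force: 12.0
```

View pics/b_crop.png

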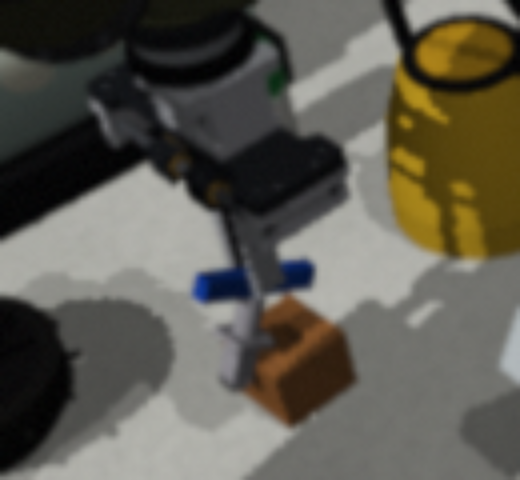

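The side view shows the key tilted in the fingers: the bar runs (200,288) to (312,270) in the crop and the shaft leans on the near edge of the stand. Next I measure the tilt.

```bash
cat >> h.py <<'E'
def bar(tag,n,roi=None):
    im=cv2.imread(f"pics/{tag}_{n}.png"); P=cloud(n,np.load(f"/tmp/{tag}_{n}.npy")); h=cv2.cvtColor(im,cv2.COLOR_BGR2HSV)
    s=read_state()["eef_pos"]; m=(cv2.inRange(h,(100,120,50),(130,255,255))>0)&(np.linalg.norm(P-np.array(s),axis=2)<75)
    q=P[m]; c=np.median(q,0); v=np.linalg.svd(q-q.mean(0))[2][0]; v*=-np.sign(v[0])
    t=(q-c)@v; e=[q[t<np.percentile(t,8)].mean(0),q[t>np.percentile(t,92)].mean(0)]
    print(tag,n,len(q),"dir",v.round(3),"pitch",np.degrees(np.arctan2(v[2],-v[0])).round(1),"mid",((e[0]+e[1])/2).round(1),"ends",e[0].round(1),e[1].round(1),"tcp",np.round(s,1))
E
python3 -c "
from h import *
bar('b','top');bar('b','side')"
```

```text
return _methods._mean(a, axis=axis, dtype=dtype,
  ret = um.true_divide(
h.py:21: RuntimeWarning: Mean of empty slice.
  q=P[m]; c=np.median(q,0); v=np.linalg.svd(q-q.mean(0))[2][0]; v*=-np.sign(v[0])
Traceback (most recent call last):
  File "h.py", line 22, in bar
    t=(q-c)@v; e=[q[t<np.percentile(t,8)].mean(0),q[t>np.percentile(t,92)].mean(0)]
                      ~~~~~~~~~~~~~^^^^^
IndexError: index -1 is out of bounds for axis 0 with size 0
```

```bash
python3 -c "
from h import *
bar('b','side')"
```

```text
b side 95 dir [-0.886 -0.013  0.464] pitch 27.6 mid [414.1 315.6 113.3] ends [451.4 316.7  94. ] [376.8 314.6 132.6] tcp [417.1 318.3 101.9]
```

```bash
python3 -m handwheel '.04 0 0 0 1;.04 0 0 0 1;0 0 0 0 1;0 0 .5 0 1;0 0 .7 0 1;0 0 .75 0 1;0 0 .75 0 1;0 0 0 0 1' 12; python3 -m handwheel '.4 -.4 0 0 1;.6 -.6 0 0 1;.6 -.6 0 0 1;.6 -.6 0 0 1;.6 -.6 0 0 1;.6 -.6 0 0 1;.6 -.6 0 0 1;.6 -.6 0 0 1;.6 -.6 0 0 1;.5 -.5 0 0 1;.3 -.35 0 0 1;0 0 0 0 1' 25
python3 - <<'E'
from h import *
print(read_state()["eef_pos"]); r=snap("c"); bar("c","side"); im=r["side"][0]; cv2.imwrite("pics/c_crop.png",cv2.resize(im[60:260,240:440,::-1],None,fx=3,fy=3))
E
```

```text
clock: 6.03
eef_pos: [421.7, 319.4, 215.8]
eef_rot: [3.137, 0.008, -3.094]
wrist_force: [0.1, 1.0, 0.1]
finger_gap: 14.0
finger_force: 12.0
clock: 7.03
eef_pos: [661.5, 73.2, 208.3]
eef_rot: [-3.141, -0.001, -3.097]
wrist_force: [-0.1, 0.4, -0.8]
finger_gap: 13.6
finger_force: 25.0
[661.46249871  73.17707256 208.32002479]
c side 84 dir [-0.875 -0.007  0.484] pitch 28.9 mid [656.7  71.7 218.4] ends [695.7  72.5 198.3] [617.7  70.9 238.5] tcp [659.9  76.  208.8]
```

View pics/c_crop.png

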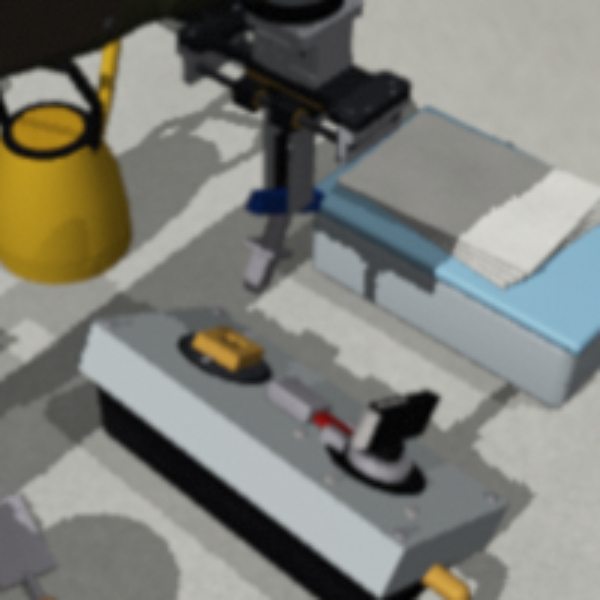

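The key is tilted about right. In the crop its foot is at about (256,288) and the socket mouth at about (232,340). I check both against the side camera calibration.

Run:
```python
from h import *
n=np.array([.5,.005,.866]); M=np.array([594,73.3,101])
px=(np.array([[232,340],[256,288.]])+.5)/3-.5+[240,60]
o,d=ray("side",px); print("mouth side",(o+d[:1]*(((M-o)@n)/(d[:1]@n))[:,None]).round(1))
t=(75-o[1])/d[1,1]; print("foot @y=75",(o+d[1]*t).round(1))
P=cloud("side",np.load("/tmp/c_side.npy")); im=cv2.imread("pics/c_side.png"); h=cv2.cvtColor(im,cv2.COLOR_BGR2HSV)
m=(h[:,:,0]>12)&(h[:,:,0]<30)&(h[:,:,1]>90)&(abs(P-M).max(2)<35); q=P[m]; H=(q-M)@n; print(len(q),np.percentile(H,[5,50,95]).round(1)); t=q[abs(H)<4]; print(t.mean(0).round(1), cv2.minAreaRect(np.c_[(t-M)@[-.866,0,.5],t[:,1]].astype(np.float32)))
# shaft points
m=(np.linalg.norm(P-np.array([630,75,163]),axis=2)<32); q=P[m]; print(len(q),q.mean(0).round(1),np.linalg.svd(q-q.mean(0))[2][0].round(3))
```

```text
mouth side [[595.4  76.8 100.2]]
foot @y=75 [622.9  75.  143.2]
222 [-13.8  -3.4  -0.4]
[589.7  73.9 101.7] ((1.5303802490234375, 74.5953140258789), (45.75056457519531, 48.04762649536133), 83.3054428100586)
194 [626.7  71.  171.8] [-0.433  0.038 -0.901]
```

```bash
python3 -m handwheel '-.2 -.04 -.32 0 1;-.2 0 -.32 0 1;-.19 0 -.32 0 1;0 0 0 0 1;-.05 0 -.09 0 1;-.05 0 -.09 0 1;0 0 0 0 1;-.05 0 -.09 0 1;-.05 0 -.09 0 1;0 0 0 0 1;0 0 0 0 1' 25
python3 - <<'E'
from h import *
r=snap("d",("side",)); bar("d","side"); im=r["side"][0]; print(read_state()["wrist_force"]); cv2.imwrite("pics/d_crop.png",cv2.resize(im[110:230,250:410,::-1],None,fx=5,fy=5))
E
```

```text
clock: 8.05
eef_pos: [628.2, 74.9, 156.8]
eef_rot: [3.141, -0.0, -3.094]
wrist_force: [1.8, 1.6, -3.2]
finger_gap: 13.8
finger_force: 25.0
d side 110 dir [-0.891 -0.022  0.453] pitch 26.9 mid [623.9  73.  167.6] ends [662.6  73.8 148.9] [585.2  72.3 186.2] tcp [628.2  74.9 156.8]
[ 1.83427667  1.06687029 -2.80166665]
```

View pics/d_crop.png

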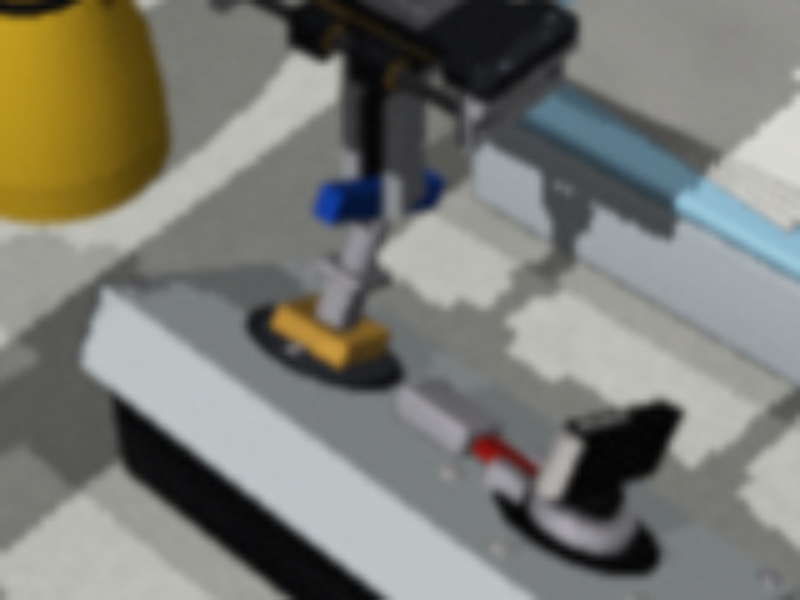

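```bash
python3 -m handwheel '-.03 -.01 -.1 0 1;-.04 0 -.1 0 1;-.05 0 -.09 0 1;0 0 0 0 1;0 0 0 0 1' 25
```

```text
clock: 8.52
eef_pos: [622.8, 74.5, 144.7]
eef_rot: [3.141, -0.002, -3.094]
wrist_force: [-0.7, 3.6, -2.9]
finger_gap: 13.9
finger_force: 25.1
```

```bash
python3 -m handwheel '-.04 0 -.08 0 1;-.05 0 -.09 0 1;-.05 0 -.09 0 1;0 0 0 0 1;0 0 0 0 1' 25;python3 -m handwheel '-.05 0 -.09 0 1;0 0 0 0 1;0 0 0 0 1' 25
```

```text
clock: 8.93
eef_pos: [617.6, 74.4, 134.6]
eef_rot: [3.142, -0.001, -3.094]
wrist_force: [0.6, 4.5, -1.8]
finger_gap: 13.7
finger_force: 25.1
clock: 9.18
eef_pos: [617.6, 74.3, 133.5]
eef_rot: [-3.141, 0.006, -3.094]
wrist_force: [7.3, 4.6, 10.1]
finger_gap: 13.7
finger_force: 25.0
```

```bash
python3 -m handwheel '-.04 0 -.07 0 1;0 0 0 0 1;0 0 0 0 1' 40
python3 - <<'E'
from h import *
r=snap("e",("side",)); bar("e","side"); im=r["side"][0]; cv2.imwrite("pics/e_crop.png",cv2.resize(im[120:210,270:390,::-1],None,fx=6,fy=6))
E
```

```text
clock: 9.43
eef_pos: [617.7, 74.3, 133.3]
eef_rot: [-3.141, 0.011, -3.094]
wrist_force: [8.4, 3.5, 24.1]
finger_gap: 13.8
finger_force: 40.1
e side 101 dir [-0.879 -0.01   0.476] pitch 28.4 mid [612.9  71.6 145.3] ends [649.9  71.5 125.3] [575.9  71.7 165.3] tcp [617.6  74.3 133.2]
```

View pics/e_crop.png

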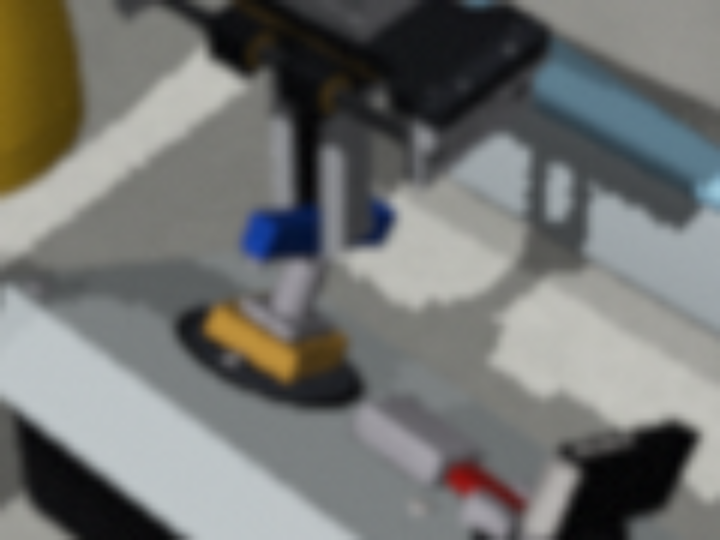

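The crop shows the collar sitting flat on the brass boss at about (290,325), so the key is home. I'll open the fingers to a loose fork around the bar, lower slightly, and turn clockwise.

```bash
python3 -m handwheel '0 0 0 0 .72;0 0 0 0 .72;0 0 0 0 .72;0.06 0 -.05 0 .72;0 0 0 0 .72;0 0 0 0 .72' 40; python3 -m handwheel '0 0 0 -.8 .72;0 0 0 -.8 .72;0 0 0 -.8 .72;0 0 0 -.8 .72;0 0 0 -.8 .72;0 0 0 -.8 .72;0 0 0 -.8 .72;0 0 0 -.8 .72;0 0 0 -.8 .72;0 0 0 -.8 .72;0 0 0 0 .72'
```

```text
clock: 9.98
eef_pos: [616.5, 74.2, 126.0]
eef_rot: [-3.141, -0.001, -3.094]
wrist_force: [-0.3, -0.4, -0.0]
finger_gap: 26.2
finger_force: 0.0
clock: 10.9
eef_pos: [616.4, 74.2, 126.4]
eef_rot: [-3.141, -0.0, 2.489]
wrist_force: [-1.9, -1.6, 1.4]
finger_gap: 26.5
finger_force: 4.8
```

```bash
python3 -m handwheel '0 0 0 -.8 .72;0 0 0 -.8 .72;0 0 0 -.8 .72;0 0 0 -.8 .72;0 0 0 -.8 .72;0 0 0 -.8 .72;0 0 0 -.8 .72;0 0 0 -.8 .72;0 0 0 -.8 .72;0 0 0 -.8 .72;0 0 0 0 .72'; python3 -c "
from h import *;print(read_state()['moment'])"; python3 -m handwheel '0 0 0 -.8 .72;0 0 0 -.8 .72;0 0 0 -.8 .72;0 0 0 -.8 .72;0 0 0 0 .72;0 0 0 0 .72';python3 -c "
from h import *;print(read_state()['moment'])
r=snap('f',('side',)); bar('f','side'); im=r['side'][0]; cv2.imwrite('pics/f_crop.png',cv2.resize(im[120:220,270:400,::-1],None,fx=6,fy=6))"
```

```text
clock: 11.82
eef_pos: [616.0, 73.5, 127.5]
eef_rot: [-3.139, 0.001, 1.792]
wrist_force: [-10.8, -4.2, 12.9]
finger_gap: 27.2
finger_force: 25.0
[-0.98672564  2.53703677  0.21269528]
clock: 12.32
eef_pos: [616.1, 74.3, 128.0]
eef_rot: [-3.14, 0.0, 1.516]
wrist_force: [-11.0, 0.0, 16.2]
finger_gap: 27.1
finger_force: 25.3
[-0.16537373  2.6868272   0.10606234]
f side 174 dir [-0.261  0.952  0.159] pitch 31.4 mid [615.3  72.7 144.9] ends [625.5  33.7 138.5] [605.1 111.7 151.3] tcp [616.1  74.4 128. ]
```

View pics/f_crop.png

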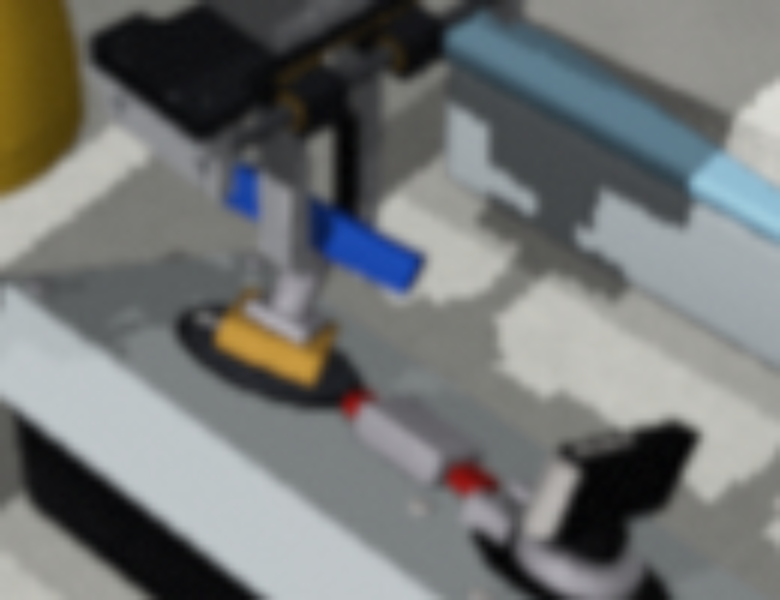

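Looking at the crop, the bar now runs (240,190) to (410,275), and the red bolt shows behind its guide at (357,402), so it is drawing back. The key is at about 72°. The neck is touching the -x finger, so I raise and shift the tool slightly and carry on.

```bash
python3 -m handwheel '-.08 0 .17 0 .71;0 0 0 0 .71;0 0 0 -.8 .71;0 0 0 -.8 .71;0 0 0 -.8 .71;0 0 0 -.8 .71;0 0 0 -.8 .71;0 0 0 0 .71;0 0 0 0 .71';python3 -c "
from h import *;print(read_state()['moment'])
r=snap('g',('side',)); bar('g','side')"
```

```text
clock: 13.12
eef_pos: [615.0, 74.6, 134.5]
eef_rot: [3.138, -0.002, 1.166]
wrist_force: [7.4, 2.7, 4.5]
finger_gap: 27.3
finger_force: 9.1
[ 0.30830865 -1.3398015   0.27401536]
g side 178 dir [-0.075  0.994  0.085] pitch 48.3 mid [609.6  70.4 145.2] ends [613.9  29.6 142.5] [605.4 111.1 147.8] tcp [615.   74.6 134.5]
```

```bash
python3 -m handwheel '0 0 0 -.8 .71;0 0 0 -.8 .71;0 0 0 -.8 .71;0 0 0 -.8 .71;0 0 0 0 .71;0 0 0 0 .71';python3 -c "
from h import *;print(read_state()['moment'])
r=snap('i',('side',)); bar('i','side')";python3 -m handwheel '0 0 0 -.8 .71;0 0 0 -.8 .71;0 0 0 0 .71;0 0 0 0 .71';python3 -c "
from h import *;print(read_state()['moment'])
r=snap('j',('side',)); bar('j','side')"
```

```text
clock: 13.67
eef_pos: [615.5, 74.8, 135.3]
eef_rot: [3.137, -0.005, 0.887]
wrist_force: [8.0, 4.1, 8.5]
finger_gap: 27.7
finger_force: 12.7
[ 0.51415214 -1.42719944  0.32336564]
i side 161 dir [-0.236 -0.971  0.041] pitch 9.8 mid [611.2  61.9 147. ] ends [619.5  93.4 147.2] [602.9  30.3 146.8] tcp [615.5  74.8 135.3]
clock: 14.05
eef_pos: [616.0, 74.7, 135.7]
eef_rot: [3.137, -0.006, 0.749]
wrist_force: [10.9, 1.3, 7.8]
finger_gap: 27.5
finger_force: 34.3
[ 0.38835571 -1.7850962   1.2149421 ]
j side 158 dir [-0.266 -0.963  0.044] pitch 9.5 mid [610.6  61.3 147.7] ends [619.3  92.1 147.4] [602.   30.5 148.1] tcp [615.9  74.8 135.6]
```

The z moment jumped to 1.2 N m while the bar held still, so it is at the end stop. Now I back off, rise, and look at the bolt from above.

```bash
python3 -m handwheel '0 0 0 .8 .71;0 0 0 .8 .68;0 0 0 .6 .6;0 0 0 0 .5;0 0 .5 0 .5;0 0 .7 0 .5;0 0 .7 0 .5;0 -.4 0 1 .6;0 -.4 0 1 .6;0 -.4 0 1 .6;0 -.4 0 1 .6;0 -.4 0 1 .65'; python3 -m handwheel '0 -.4 0 1 .65;0 -.4 0 1 .65;0 -.4 0 1 .65;0 -.4 0 1 .65;0 -.4 0 1 .65;0 -.28 0 1 .65;-1 0 0 1 .65;-1 0 0 1 .65;-1 0 0 1 .65;0 0 0 1 .65;0 0 0 1 .65;0 0 0 1 .65'
python3 - <<'E'
from h import *
r=snap("k"); im=r["top"][0]; cv2.imwrite("pics/k_crop.png",np.vstack([cv2.resize(im[150:230,255:415,::-1],None,fx=4,fy=4),cv2.resize(r["side"][0][130:200,270:430,::-1],None,fx=4,fy=4)]))
E
```

```text
clock: 15.1
eef_pos: [613.4, -6.5, 209.2]
eef_rot: [-3.141, 0.0, 1.377]
wrist_force: [0.5, 0.1, 0.3]
finger_gap: 34.3
finger_force: 0.0
clock: 16.1
eef_pos: [493.0, -97.0, 209.7]
eef_rot: [3.141, 0.0, 2.424]
wrist_force: [0.5, 0.0, 1.0]
finger_gap: 32.9
finger_force: 0.0
```

View pics/k_crop.png

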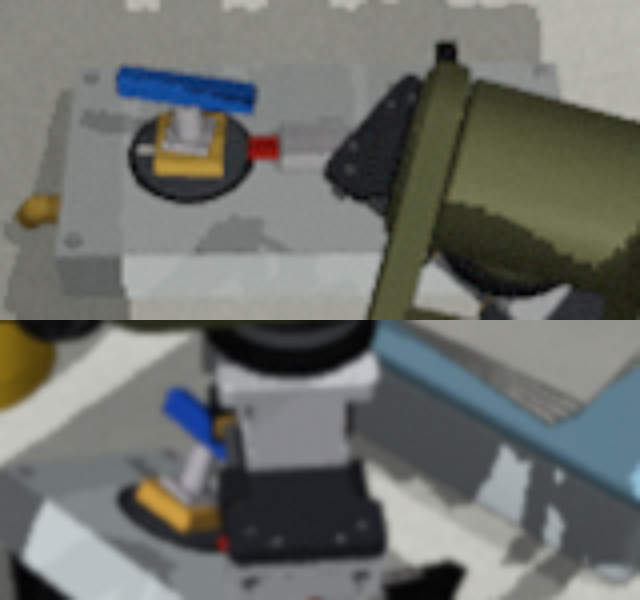

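In the crop the white mark on the flange has come round to the left (145,150), the collar still sits on the boss, and the bolt sticks out behind the guide at (263,148). On to the selector.

```bash
python3 -m handwheel '.6 0 0 1 .68;.6 0 0 1 .68;.6 0 0 1 .68;.6 0 0 1 .68;.53 0 0 1 .68;0 0 0 1 .68;0 0 0 1 .68;0 0 0 1 .68;0 0 0 .3 .68;0 0 0 0 .68' ; python3 -m handwheel '0 0 -.7 0 .68;0 0 -.7 0 .68;0 0 -.5 0 .68;0 0 -.3 0 .68;0 0 0 0 .68;0 0 0 -.8 .68;0 0 0 -.8 .68;0 0 0 -.8 .68;0 0 0 -.8 .68;0 0 0 -.8 .68;0 0 0 0 .68';python3 -c "
from h import *;print(read_state()['moment'])"
```

```text
clock: 17.03
eef_pos: [610.7, -96.8, 209.0]
eef_rot: [3.141, -0.001, -3.14]
wrist_force: [0.9, -1.1, -0.0]
finger_gap: 30.4
finger_force: 0.0
clock: 17.95
eef_pos: [611.4, -97.0, 123.0]
eef_rot: [3.141, 0.002, 2.792]
wrist_force: [-0.3, 0.7, 0.6]
finger_gap: 29.8
finger_force: 0.0
[-0.05879711 -0.04946055  0.00384229]
```

```bash
python3 -m handwheel '0 0 0 -.8 .68;0 0 0 -.8 .68;0 0 0 -.8 .68;0 0 0 -.8 .68;0 0 0 -.8 .68;0 0 0 -.8 .68;0 0 0 -.8 .68;0 0 0 -.8 .68;0 0 0 0 .68;0 0 0 0 .68' 40;python3 -c "
from h import *;print(read_state()['moment'])
r=snap('m'); cv2.imwrite('pics/m_crop.png',cv2.resize(r['side'][0][130:230,300:440,::-1],None,fx=5,fy=5))"
```

```text
clock: 18.78
eef_pos: [610.5, -95.5, 121.9]
eef_rot: [3.141, -0.002, 2.24]
wrist_force: [-3.0, 8.3, -1.1]
finger_gap: 30.1
finger_force: 3.9
[1.52305206 0.68151299 0.10909336]
```

View pics/m_crop.png

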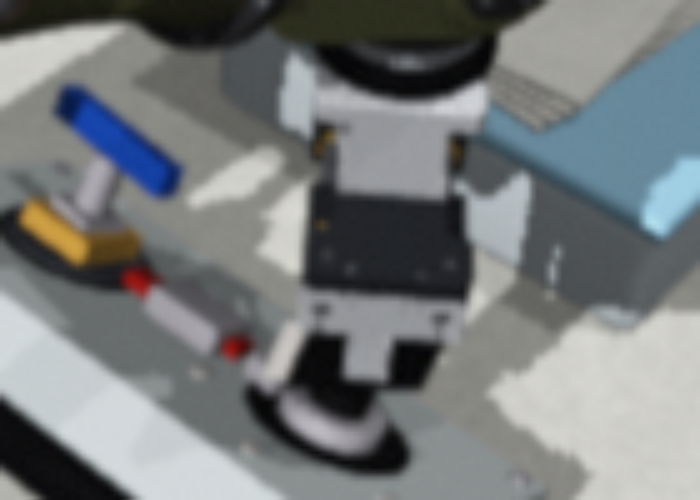

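The white-striped end is at (285,350) and already swinging towards the key side, and the bolt tip at (235,347) is back near the guide. Continue to the stop.

```bash
python3 -m handwheel '0 0 0 -.8 .68;0 0 0 -.8 .68;0 0 0 -.8 .68;0 0 0 -.8 .68;0 0 0 -.8 .68;0 0 0 -.8 .68;0 0 0 0 .68;0 0 0 0 .68';python3 -c "
from h import *;print(read_state()['moment'])";python3 -m handwheel '0 0 0 -.8 .68;0 0 0 -.8 .68;0 0 0 0 .68;0 0 0 0 .68';python3 -c "
from h import *;print(read_state()['moment'])"
```

```text
clock: 19.55
eef_pos: [611.1, -95.6, 122.2]
eef_rot: [3.14, -0.001, 1.821]
wrist_force: [1.5, 8.1, -2.3]
finger_gap: 30.3
finger_force: 3.8
[ 1.46577777 -0.2395178   0.1442318 ]
clock: 19.88
eef_pos: [611.5, -95.7, 122.5]
eef_rot: [3.14, -0.001, 1.682]
wrist_force: [2.5, 8.1, -1.6]
finger_gap: 30.1
finger_force: 3.7
[ 1.34492284 -0.44027385  0.14964413]
```

```bash
for i in 1; do python3 -m handwheel '0 0 0 -.8 .68;0 0 0 -.8 .68;0 0 0 0 .68;0 0 0 0 .68';python3 -c "
from h import *;print(read_state()['moment'])"; python3 -m handwheel '0 0 0 -.6 .68;0 0 0 -.6 .68;0 0 0 0 .68;0 0 0 0 .68';python3 -c "
from h import *;print(read_state()['moment'])"; done
```

```text
clock: 20.22
eef_pos: [611.4, -95.1, 122.6]
eef_rot: [3.14, -0.002, 1.543]
wrist_force: [2.5, 11.7, 0.6]
finger_gap: 30.6
finger_force: 25.8
[ 1.92174421 -0.07736816  1.0468105 ]
clock: 20.55
eef_pos: [611.4, -94.8, 123.4]
eef_rot: [3.14, -0.002, 1.44]
wrist_force: [-2.2, 14.9, 9.6]
finger_gap: 31.9
finger_force: 52.8
[2.61542967 0.930318   1.88589606]
```

The moment shows the stop is reached. Release, rise, retreat, and measure both handles numerically.

```bash
python3 -m handwheel '0 0 0 .8 .68;0 0 0 .8 .68;0 0 0 .8 .66;0 0 0 .6 .6;0 0 0 0 .55;0 0 .5 0 .5;0 0 .8 0 .5;0 0 .8 0 .5;0 0 .5 0 .5;-.8 0 .2 0 .5;-1 0 .2 0 .5;-1 0 .2 0 .5' 20; python3 -m handwheel '-1 0 .2 0 .5;-1 0 .2 0 .5;-1 0 .2 0 .5;-.7 0 0 0 .5;0 -.8 0 0 .5;0 -.8 0 0 .5;0 -.8 0 0 .5;0 0 0 0 .5;0 0 0 0 .5'
python3 - <<'E'
from h import *
r=snap("z")
n=np.array([.5,.005,.866]); s=np.array([-.866,0,.5]); F=np.array([585.5,-11,86]);
for c in("top","side"):
    im=cv2.imread(f"pics/z_{c}.png"); h=cv2.cvtColor(im,cv2.COLOR_BGR2HSV); P=cloud(c,np.load(f"/tmp/z_{c}.npy"))
    D=P-F; H=D@n; a=D@s; y=P[:,:,1]; inb=(abs(y+11)<190)&(abs(a)<110)
    blue=inb&(cv2.inRange(h,(100,120,50),(130,255,255))>0)&(H>40)&(H<85)&(y>0)
    sel=inb&(H>35)&(H<70)&(y<-30)&(y>-170)
    red=inb&((h[:,:,0]<8)|(h[:,:,0]>172))&(h[:,:,1]>120)&(H<25)&(H>0)
    for nm,m in(("key",blue),("sel",sel),("red",red)):
        if m.sum()<5: print(c,nm,m.sum()); continue
        q=np.c_[a[m],y[m]].astype(np.float32); (cx,cy),_,_=cv2.minAreaRect(q); v=np.linalg.svd(q-q.mean(0))[2][0]
        print(c,nm,m.sum(),"a,y",round(cx,1),round(cy,1),"dir(a,y)",v.round(2),"H95",np.percentile(H[m],[50,97]).round(1),"y",q[:,1].min().round(1),q[:,1].max().round(1))
        if nm=="sel":
            w=m&(h[:,:,2]>130)&(h[:,:,1]<70); print("  white n",w.sum(),"a,y",a[w].mean().round(1),y[w].mean().round(1))
print(read_state()["finger_gap"],read_state()["eef_pos"])
E
```

```text
clock: 21.55
eef_pos: [497.4, -96.8, 249.9]
eef_rot: [3.141, 0.0, 1.696]
wrist_force: [0.4, -0.5, 0.5]
finger_gap: 46.9
finger_force: 0.0
clock: 22.3
eef_pos: [350.5, -193.8, 273.8]
eef_rot: [3.141, 0.0, 1.694]
wrist_force: [0.2, 0.6, -0.1]
finger_gap: 46.9
finger_force: 0.0
top key 238 a,y 2.3 73.7 dir(a,y) [-0.19  0.98] H95 [68.8 73.3] y 30.4 118.3
top sel 340 a,y 1.9 -91.4 dir(a,y) [0.49 0.87] H95 [56.3 63.2] y -136.3 -50.4
  white n 23 a,y 26.9 -53.7
top red 61 a,y 10.1 -46.8 dir(a,y) [ 0.06 -1.  ] H95 [10.6 13.6] y -129.6 34.8
side key 0
side sel 331 a,y 2.7 -93.5 dir(a,y) [-0.52 -0.86] H95 [47.7 61.8] y -134.9 -54.5
  white n 0 a,y nan nan
side red 0
46.97690309165548 [ 350.7333045  -192.40932146  273.78685932]<stdin>:15: RuntimeWarning: Mean of empty slice.
  ret = ret.dtype.type(ret / rcount)
```

```bash
python3 -c "
from cell import *;print(sign_off())"
```

```text
the job is handed in; nothing more can be done
None
```

The job is handed in at about 22 s: key home, isolator turned to its stop, selector at its stop (about -1.05 rad, pointer towards the yellow can), everything let go; the cans and succulent were kept clear of but not re-measured.

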